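# Clamp the mended spatula: to touch, then an eighth of a turn

## Task

The glued wooden spatula lies in one of the two screw clamps. Turn that clamp's wing knob clockwise until its foot just touches the wood, then add one eighth of a turn and no more, so the glue is pressed but the wood does not crack; let go, leaving the spatula where it lies. Leave the empty clamp alone.

Things in the scene. Friction and masses are not known exactly. Their poses are not given: they have to be found in the camera images.
- knob (a joint): Wing knob of the clamp with the spatula, rad, growing clockwise from above (tightening). Starts at 0 to 0.4. At 0.60 the foot just touches and the wing is in line with the clamp's arm; an eighth turn (0.785) more is 1.385, wing 45 degrees to the arm. Foot moves 6 mm per rad. Turns stiffly (0.12 N m, 0.18 when pressed), stays where left, keeps its height.
- knob_grip (a point): Centre of the upright steel wing topping that knob: a flat bar 48 mm long, 10 thick, 30 high, from 150 to 180 mm above the counter, this point at 166 mm on the knob's vertical axis. Site x axis along the wing, y across its thickness, z up; turns with the knob. Under the wing a hub 22 mm across.
- clamp: The fixed clamp that holds the spatula: a dark steel C, 126 mm high (round boss under the knob to 134 mm), on a wooden block 100 x 160 x 18 mm. Origin on the counter straight under the knob's axis; its y axis points along the arm from the knob to the column, 70 mm away. Arm 34 mm wide.
- spatula_mid (a point): Wooden spatula lying flat and loose across the clamp's steel anvil, under the foot: 230 mm long, its handle 24 mm wide and 12 mm thick, its blade 52 mm wide and 6 mm thick; underside 40 mm above the counter. The point is in the middle of the handle's thickness where it lies near the foot, x along the spatula to its blade.
- spareknob_end (a point): One end of the wing (22 mm from its axis, 166 mm above the counter) of the second, identical clamp, whose jaws are empty: not to be touched.
There are look-alikes about, which are no part of the job. What is shaped like the clamp but purple or yellow is not meant.

How it is judged (in metres and radians):
At the end, for the whole second after the job is handed in: The knob of the clamp with the spatula stands an eighth of a turn past touching (45 degrees, within 15 degrees either way: knob angle 1.12 to 1.65 rad), and the spatula lies within 15 mm of where it was (value of joint knob between 1.123 and 1.647 rad and distance of spatula_mid from where it was at the start of the episode below 0.015 m).
It fails at once if the knob is screwed down more than 25 degrees beyond the eighth of a turn (value of joint knob above 1.821 rad).
It fails at once if the empty clamp's knob is turned (its wing's end moves more than 8 mm) (distance of spareknob_end from where it was at the start of the episode above 0.008 m).
It also fails if it takes over 32 s, if anything falls off the work surface, if the arm or the gripper's body presses on something with over 40 N, if the wrist force passes 120 N, or if a joint passes its speed limit or range.

## Robot

A 6-joint arm with a two-finger parallel gripper is mounted at the origin on the work surface. World frame = base frame: x ahead of the robot, y to its left, z up, the work surface at z = 0. Lengths are in m, angles in degrees, forces in N, time in s.
With the tool pointing down it reaches from about 0.4 to 0.825 m from the base axis. Payload 7 kg.
Tool frame: the origin (TCP) lies on the centre line of the jaws, within the pads' length; the fingertips stand r.tip_reach ahead of it and the grasp point (between the pads) is the TCP (r.tip_reach is the distance from the TCP to the fingertips, in m); z points along the fingers, y is the line along which they close (so a half turn about z gives the same grasp; the last joint's range is limited). The gripper opens to 88 mm and grips with 3 to 60 N. Pads are 19 mm wide; open, the fingers measure 130 mm over their backs; the gripper's body (78 mm by 193 mm) begins 47 mm behind the grasp point.
Start: joints at [-50.586, 20.546, 0.682, 0, -70.136, -16.507], TCP at [0.263, -0.622, 0.246] pointing down, gripper open.
Joint ranges: [-176.03, 176.03], [-82.01, 121.73], [-58.28, 71.71], [-173.87, 95.51], [-174.79, -0.11], [-173.66, 173.66]. Speed limits (degrees/s): [136.94, 136.94, 172.46, 180, 180, 180].

## Interface

Orientations are given as [roll, pitch, yaw] about the fixed x, y, z axes, in that order (R = Rz(yaw) Ry(pitch) Rx(roll)).
In Python, from plant import sensors, cams, r gives the robot as it stands.
- The arm moves only by the tool drive_tool, never from a script. Its argument "rows" is a list of rows, each an object of numbers: "fingers": the gripper's target within -1 to 1 (fully open at 1, half-way at 0, shut at -1); "x", "y", "z": the shift along the tool's x, y, z in m; "spin": the turn about the tool's z in rad. A call has 1 to 10 rows; each row is the pose to reach, as a shift and turn from the pose commanded when the call began, along the tool's axes at that moment; what a row does not reach only later rows make up. A row lasts 1/8 s, in which the tool goes at most 62.5 mm and 10.7 degrees, less where a joint would pass 70% of its speed; a pose out of reach is approached as far as the arm can. A call with a gripper value outside its range is refused whole. The fingers move at their own pace and stop on an object; "newtons" is the grip in N (left out, the last holds). Time passes only in rows, so rows that repeat a pose let the fingers close. It gives the time, the measured TCP pose, the force, the opening and the grip force at its end, in the units of the state.
- sensors.get_state(): the state, without advancing time (a new reading comes with each control period).
- cams.capture(name): name is "scene" or "top" or "wrist"; returns a dict with "pixels" (384x512x3 uint8, red, green, blue), "intrinsics" (3x3 intrinsics, pixels), "eye" and "orientation" of the camera in the world; the wrist camera has in their place "T_tool_cam" (4x4, takes a point from camera to tool coordinates, whose origin is the TCP and whose axes are the flange's). Camera axes: x right, y up, looking along -z (the intrinsics and any distortion apply to the point x, -y, -z); pixel columns grow to the right and rows downward; lengths in m; the calibration is good to about 2 mm. A picture is of the moment at which its call begins: read the wrist's pose just before it. There is no depth.
- r.close_job(): hands the job in; it is judged then, once.
The state is a dict: "time_s": time; "joints": joint angles; "qd": joint speeds; "joint_torque": joint torques, N m; "tcp_pos": TCP position; "eef_rot": TCP orientation; "contact_force": force on the tool from outside, world axes, zero at the start; "moment": the same for the moment, N m; "gripper_width": finger opening in m; "gripper_force": force on a finger pad.
Only numpy, scipy, OpenCV 4.12 (cv2) and the standard library are available. Lean on these libraries where they do the work, as an engineer would, in place of code of your own. Each camera call takes 0.05 s, during which the arm holds its last target. There are 200 camera calls.

## Working session

There is one attempt and no reset: what is moved stays moved. The work goes in short steps, Python scripts to look and compute and a tool call to move; the robot and the scene stay as the last step left them, time stands still between calls to the robot, and variables do not carry over. Pictures are saved under pics/ and viewed, at most 10 in all, crops included, and the job is handed in when it is done.

Besides the shell and the picture viewer there is one more tool, called in YAML: its name, and indented under it one key for each argument. drive_tool: Moves the arm, as the interface text tells. Its arguments: {"type":"object","properties":{"rows":{"type":"array"},"newtons":{"type":"number"}},"required":["rows"]}

```bash
mkdir -p pics; cat > h.py <<'E'
import numpy as np, cv2
from plant import sensors, cams, r
from scipy.spatial.transform import Rotation as R
def ray(c,u,v):
    K=np.array(c["intrinsics"]);d=np.linalg.solve(K,[u,v,1.]);d=np.array([d[0],-d[1],-d[2]])
    o=np.array(c["orientation"])
    return np.array(c["eye"]),o@d
def plane(c,u,v,z):
    e,d=ray(c,u,v);return e+d*(z-e[2])/d[2]
E
python3 - <<'E'
from h import *
import pickle
C={n:cams.capture(n) for n in("scene","top")}
pickle.dump(C,open("c.pkl","wb"))
for n,c in C.items():
    cv2.imwrite(f"pics/{n}0.png",cv2.resize(c["pixels"][...,::-1],(800,600),interpolation=cv2.INTER_CUBIC))
    print(n,c["eye"],c["orientation"],c["intrinsics"],[k for k in c])
s=sensors.get_state();print(s["time_s"],s["tcp_pos"],s["eef_rot"],s["gripper_width"],r.tip_reach)
E
```

```text
scene [0.85756659 0.5874738  0.91815701] [ 36.36521152   0.87573372 148.15787658] [[406.88469965   0.         256.6643263 ]
 [  0.         406.88469965 184.73275022]
 [  0.           0.           1.        ]] ['pixels', 'intrinsics', 'eye', 'orientation']
top [0.54163638 0.080547   0.8731504 ] [  2.96429129  -0.30671662 -90.83760602] [[360.97338638   0.         254.85446659]
 [  0.         360.97338638 190.45811941]
 [  0.           0.           1.        ]] ['pixels', 'intrinsics', 'eye', 'orientation']
0.1 [ 0.26254732 -0.62141781  0.244698  ] [ 1.79914349e+02 -8.55798021e-03 -1.57099227e+02] 0.08729374787352509 0.019
```

```bash
sed -i 's/o=np.array(c\["orientation"\])/o=R.from_euler("xyz",c["orientation"],degrees=True).as_matrix()/' h.py; cat h.py | tail -8
```

```text
from plant import sensors, cams, r
from scipy.spatial.transform import Rotation as R
def ray(c,u,v):
    K=np.array(c["intrinsics"]);d=np.linalg.solve(K,[u,v,1.]);d=np.array([d[0],-d[1],-d[2]])
    o=R.from_euler("xyz",c["orientation"],degrees=True).as_matrix()
    return np.array(c["eye"]),o@d
def plane(c,u,v,z):
    e,d=ray(c,u,v);return e+d*(z-e[2])/d[2]
```

View pics/top0.png

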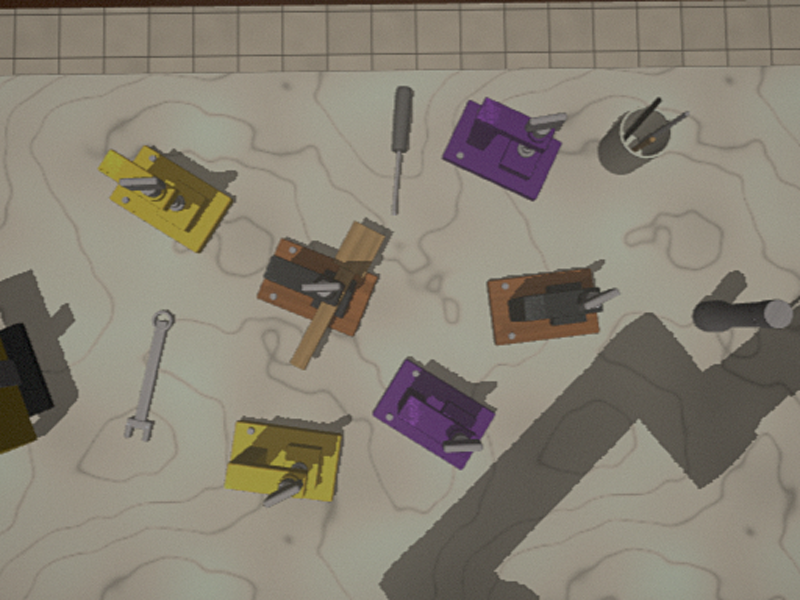

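View pics/scene0.png

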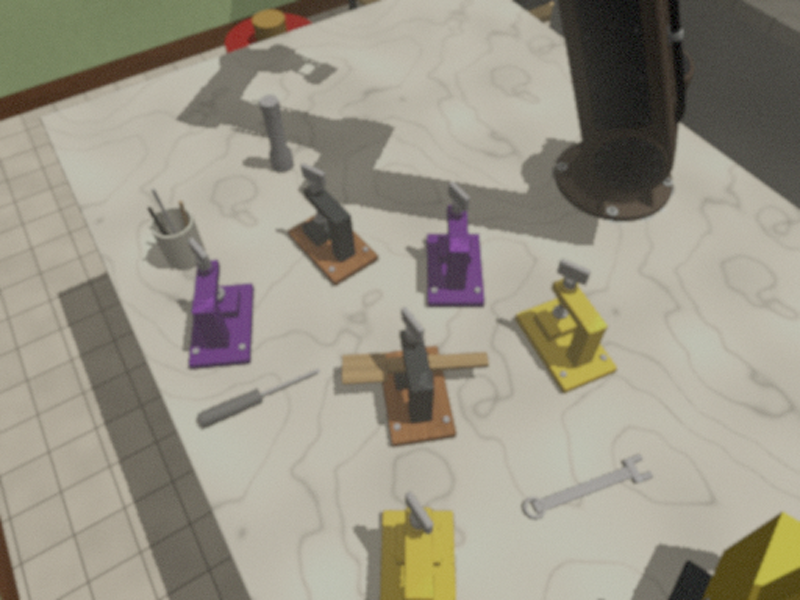

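The spatula clamp is the dark one at about (320,290) in the top view, with its wing from (302,288) to (340,287). The empty clamp is at (555,305), with its wing at (600,298). Next I'll measure the wing and the block.

```bash
python3 - <<'E'
from h import *
import pickle
C=pickle.load(open("c.pkl","rb"));c=C["top"];p=c["pixels"]
hsv=cv2.cvtColor(p,cv2.COLOR_RGB2HSV)
# block (brown) of the spatula clamp
m=cv2.inRange(hsv,(3,100,50),(14,255,200));m[:, :155]=0;m[:,250:]=0;m[:140]=0;m[225:]=0
ys,xs=np.nonzero(m)
P=np.array([plane(c,u,v,.018)[:2] for u,v in zip(xs,ys)]).astype(np.float32)*1000
rc=cv2.minAreaRect(P);print("block",len(xs),rc,cv2.boxPoints(rc).tolist())
# wing: bright, grey, inside clamp
g=cv2.inRange(hsv,(0,0,105),(180,40,255));roi=np.zeros_like(g);roi[174:196,188:223]=255;g&=roi
n,l,st,ce=cv2.connectedComponentsWithStats(g);print(st[1:].tolist())
k=1+np.argmax(st[1:,4]);ys,xs=np.nonzero(l==k)
W=np.array([plane(c,u,v,.18)[:2] for u,v in zip(xs,ys)]).astype(np.float32)*1000
print("wing z180",cv2.minAreaRect(W),cv2.boxPoints(cv2.minAreaRect(W)).tolist())
a=p[150:230,160:270].copy();b=C["scene"]["pixels"][185:295,205:305]
a=cv2.resize(a,(440,320),interpolation=cv2.INTER_NEAREST);b=cv2.resize(b,(291,320),interpolation=cv2.INTER_NEAREST)
cv2.imwrite("pics/crop1.png",np.hstack([a,b])[...,::-1])
E
```

```text
block 1226 ((604.3724975585938, 198.7952423095703), (157.85061645507812, 98.20464324951172), 67.12084197998047) [[528.4478759765625, 145.169677734375], [618.926513671875, 106.9887924194336], [680.297119140625, 252.42080688476562], [589.8184814453125, 290.6016845703125]]
[[193, 181, 24, 5, 97], [203, 187, 9, 3, 18]]
wing z180 ((593.2247314453125, 172.9388427734375), (44.216732025146484, 7.713516712188721), 89.18592071533203) [[589.0542602539062, 150.8874969482422], [596.7670288085938, 150.7779083251953], [597.3952026367188, 194.9901885986328], [589.6824340820312, 195.0997772216797]]
```

View pics/crop1.png

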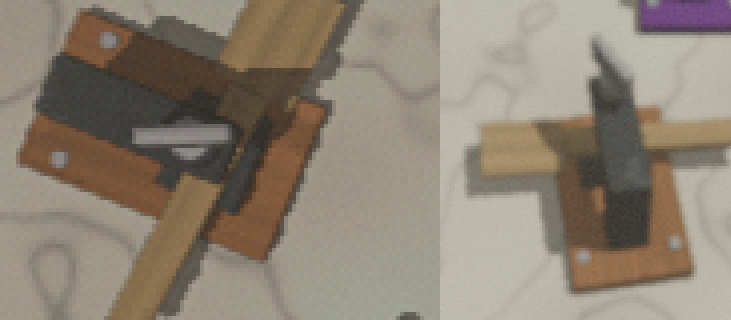

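The block measures 158x98 mm with its axis at 67.1°. The wing centre is at (593,173) mm, within 0.2 mm of the block's centre line, and the wing lies at 89.2°, so the knob stands at about 0.21. I'm moving above it now.

drive_tool:
  rows:
    - {"x":-0.03,"y":0.03,"spin":-0.1}
    - {"x":-0.07,"y":0.07,"spin":-0.25}
    - {"x":-0.11,"y":0.11,"spin":-0.4}
    - {"x":-0.15,"y":0.15,"spin":-0.55}
    - {"x":-0.19,"y":0.19,"spin":-0.7}
    - {"x":-0.23,"y":0.23,"spin":-0.85}
    - {"x":-0.27,"y":0.27,"spin":-1.0}
    - {"x":-0.31,"y":0.31,"spin":-1.157}
    - {"x":-0.34,"y":0.335,"spin":-1.157}
    - {"x":-0.35,"y":0.345,"spin":-1.157}
  newtons: 30

```text
invalid input
```

drive_tool:
  rows:
    - {"x":-0.03,"y":0.03,"z":0,"spin":-0.1,"fingers":1}
    - {"x":-0.07,"y":0.07,"z":0,"spin":-0.25,"fingers":1}
    - {"x":-0.11,"y":0.11,"z":0,"spin":-0.4,"fingers":1}
    - {"x":-0.15,"y":0.15,"z":0,"spin":-0.55,"fingers":1}
    - {"x":-0.19,"y":0.19,"z":0,"spin":-0.7,"fingers":1}
    - {"x":-0.23,"y":0.23,"z":0,"spin":-0.85,"fingers":1}
    - {"x":-0.27,"y":0.27,"z":0,"spin":-1.0,"fingers":1}
    - {"x":-0.31,"y":0.31,"z":0,"spin":-1.157,"fingers":1}
    - {"x":-0.34,"y":0.335,"z":0,"spin":-1.157,"fingers":1}
    - {"x":-0.35,"y":0.345,"z":0,"spin":-1.157,"fingers":1}
  newtons: 30

```text
time_s: 1.35
tcp_pos: [0.4514, -0.1659, 0.2454]
eef_rot: [180.0, 0.0, -90.7]
contact_force: [-0.1, -0.8, -0.6]
gripper_width: 0.0878
gripper_force: 0.0
```

drive_tool:
  rows:
    - {"x":-0.03,"y":-0.012,"z":0,"spin":0,"fingers":1}
    - {"x":-0.08,"y":-0.032,"z":0,"spin":0,"fingers":1}
    - {"x":-0.13,"y":-0.052,"z":0,"spin":0,"fingers":1}
    - {"x":-0.18,"y":-0.073,"z":0,"spin":0,"fingers":1}
    - {"x":-0.23,"y":-0.093,"z":0,"spin":0,"fingers":1}
    - {"x":-0.28,"y":-0.113,"z":0,"spin":0,"fingers":1}
    - {"x":-0.32,"y":-0.13,"z":0,"spin":0,"fingers":1}
    - {"x":-0.341,"y":-0.138,"z":0,"spin":0,"fingers":1}
    - {"x":-0.341,"y":-0.138,"z":0,"spin":0,"fingers":1}
    - {"x":-0.341,"y":-0.138,"z":0,"spin":0,"fingers":1}

```text
time_s: 2.6
tcp_pos: [0.5932, 0.1703, 0.2454]
eef_rot: [180.0, -0.0, -90.8]
contact_force: [0.1, -0.7, 0.8]
gripper_width: 0.0876
gripper_force: 0.0
```

```bash
python3 - <<'E'
from h import *
import pickle
s=sensors.get_state();c=cams.capture("wrist");pickle.dump((s,c),open("w.pkl","wb"))
print(s["tcp_pos"],s["eef_rot"],s["joints"],np.round(c["T_tool_cam"],3))
cv2.imwrite("pics/w0.png",c["pixels"][...,::-1])
E
```

```text
[0.59321372 0.17028114 0.2453843 ] [ 1.79963144e+02 -2.13589703e-02 -9.08426001e+01] [ 3.41196950e+01  1.51839452e+01 -6.98853386e+00 -3.90325096e-03
 -6.78699652e+01 -3.49608303e+01] [[-0.     0.965  0.261  0.071]
 [ 1.     0.001 -0.002  0.   ]
 [-0.002  0.261 -0.965 -0.138]
 [ 0.     0.     0.     1.   ]]
```

View pics/w0.png

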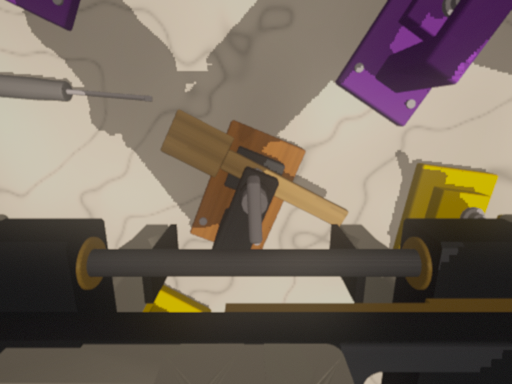

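The wing (columns 247–262, rows 178–242) sits centred between the jaws and parallel to them. Next I lower and grip.

drive_tool:
  rows:
    - {"x":-0.002,"y":0,"z":0.03,"spin":0,"fingers":1}
    - {"x":-0.002,"y":0,"z":0.06,"spin":0,"fingers":1}
    - {"x":-0.002,"y":0,"z":0.078,"spin":0,"fingers":1}
    - {"x":-0.002,"y":0,"z":0.078,"spin":0,"fingers":0}
    - {"x":-0.002,"y":0,"z":0.078,"spin":0,"fingers":-0.5}
    - {"x":-0.002,"y":0,"z":0.078,"spin":0,"fingers":-1}
    - {"x":-0.002,"y":0,"z":0.078,"spin":0,"fingers":-1}
    - {"x":-0.002,"y":0,"z":0.078,"spin":0,"fingers":-1}
    - {"x":-0.002,"y":0,"z":0.078,"spin":0,"fingers":-1}
    - {"x":-0.002,"y":0,"z":0.078,"spin":0,"fingers":-1}
  newtons: 40

```text
time_s: 3.9
tcp_pos: [0.5936, 0.1733, 0.1676]
eef_rot: [180.0, -0.0, -90.8]
contact_force: [-0.4, 0.6, 0.5]
gripper_width: 0.0233
gripper_force: 1.2
```

drive_tool:
  rows:
    - {"x":0,"y":0,"z":0,"spin":0,"fingers":-1}
    - {"x":0,"y":0,"z":0,"spin":0,"fingers":-1}
    - {"x":0,"y":0,"z":0,"spin":0,"fingers":-1}
    - {"x":0,"y":0,"z":0,"spin":0,"fingers":-1}

```text
time_s: 4.4
tcp_pos: [0.5929, 0.1733, 0.1675]
eef_rot: [179.9, -0.0, -90.8]
contact_force: [-5.5, 1.9, 4.0]
gripper_width: 0.0192
gripper_force: 40.0
```

Width is 19 mm where 10 mm was expected, so I'm looking before turning.

```bash
python3 - <<'E'
from h import *
s=sensors.get_state();print(s["gripper_width"],s["gripper_force"],s["contact_force"],s["moment"],s["joint_torque"])
w=cams.capture("wrist")["pixels"];t=cams.capture("scene")["pixels"][130:290,190:330]
cv2.imwrite("pics/w1.png",np.hstack([w[80:340,120:400],cv2.resize(t,(228,260))])[...,::-1])
s=sensors.get_state();print(s["gripper_width"],s["gripper_force"])
E
```

```text
0.019173907940968432 40.00083088874817 [-5.51504632  1.89373298  3.97282922] [ 0.49125894  2.1493084  -0.06766705] [-1.62606061e+00 -5.12514853e+01  2.76347727e+01  7.53413200e+00
  1.42495640e+00  3.56988050e-02]
0.019269782355286806 40.00087559223175
```

View pics/w1.png

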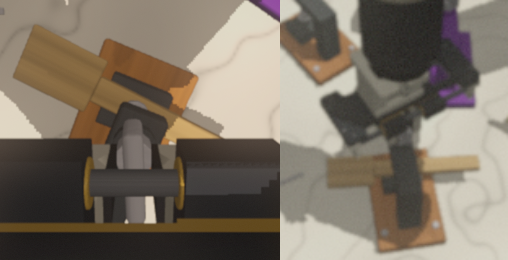

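The jaws seem to have closed on the hub, with gaps beside the wing (columns 118–148 between pads at 108 and 163). I'll open a little, rise 7 mm and grip again.

drive_tool:
  rows:
    - {"x":0,"y":0,"z":0,"spin":0,"fingers":-0.2}
    - {"x":0,"y":0,"z":0,"spin":0,"fingers":-0.2}
    - {"x":0,"y":0,"z":-0.007,"spin":0,"fingers":-0.2}
    - {"x":0,"y":0,"z":-0.007,"spin":0,"fingers":-0.2}
    - {"x":0,"y":0,"z":-0.007,"spin":0,"fingers":-1}
    - {"x":0,"y":0,"z":-0.007,"spin":0,"fingers":-1}
    - {"x":0,"y":0,"z":-0.007,"spin":0,"fingers":-1}
    - {"x":0,"y":0,"z":-0.007,"spin":0,"fingers":-1}
    - {"x":0,"y":0,"z":-0.007,"spin":0,"fingers":-1}
    - {"x":0,"y":0,"z":-0.007,"spin":0,"fingers":-1}

```text
time_s: 5.75
tcp_pos: [0.5928, 0.1733, 0.1744]
eef_rot: [179.9, -0.0, -90.8]
contact_force: [-5.5, 0.8, 2.6]
gripper_width: 0.0098
gripper_force: 39.8
```

drive_tool:
  rows:
    - {"x":0,"y":0,"z":0,"spin":0,"fingers":-1}
    - {"x":0,"y":0,"z":0,"spin":0,"fingers":-1}
    - {"x":0,"y":0,"z":0,"spin":0,"fingers":-1}

```text
time_s: 6.12
tcp_pos: [0.5928, 0.1733, 0.1744]
eef_rot: [179.9, -0.0, -90.8]
contact_force: [-5.5, 1.4, 3.3]
gripper_width: 0.01
gripper_force: 39.8
```

Now 10.0 mm, as it should be. The arm points at 67.1°, so the goal yaw is -157.9°, a spin of 1.17 rad.

drive_tool:
  rows:
    - {"x":0,"y":0,"z":0,"spin":0.12,"fingers":-1}
    - {"x":0,"y":0,"z":0,"spin":0.25,"fingers":-1}
    - {"x":0,"y":0,"z":0,"spin":0.4,"fingers":-1}
    - {"x":0,"y":0,"z":0,"spin":0.55,"fingers":-1}
    - {"x":0,"y":0,"z":0,"spin":0.7,"fingers":-1}
    - {"x":0,"y":0,"z":0,"spin":0.85,"fingers":-1}
    - {"x":0,"y":0,"z":0,"spin":1.0,"fingers":-1}
    - {"x":0,"y":0,"z":0,"spin":1.12,"fingers":-1}
    - {"x":0,"y":0,"z":0,"spin":1.17,"fingers":-1}
    - {"x":0,"y":0,"z":0,"spin":1.17,"fingers":-1}

```text
time_s: 7.38
tcp_pos: [0.5942, 0.1724, 0.1744]
eef_rot: [-179.9, 0.0, -157.8]
contact_force: [3.1, -4.6, -1.6]
gripper_width: 0.0097
gripper_force: 39.9
```

drive_tool:
  rows:
    - {"x":0,"y":0,"z":0,"spin":0,"fingers":-1}
    - {"x":0,"y":0,"z":0,"spin":0,"fingers":-1}

```text
time_s: 7.62
tcp_pos: [0.5942, 0.1724, 0.1744]
eef_rot: [-179.9, 0.0, -157.8]
contact_force: [2.9, -5.4, -1.4]
gripper_width: 0.0098
gripper_force: 39.9
```

drive_tool:
  rows:
    - {"x":0,"y":0,"z":0,"spin":0,"fingers":0}
    - {"x":0,"y":0,"z":0,"spin":0,"fingers":0}
    - {"x":0,"y":0,"z":0,"spin":0,"fingers":0}
    - {"x":0,"y":0,"z":-0.03,"spin":0,"fingers":0}
    - {"x":0,"y":0,"z":-0.08,"spin":0,"fingers":0}
    - {"x":0,"y":0,"z":-0.1,"spin":0,"fingers":0}
    - {"x":0.02,"y":-0.05,"z":-0.1,"spin":0,"fingers":0}
    - {"x":0.04,"y":-0.1,"z":-0.1,"spin":0,"fingers":0}
    - {"x":0.06,"y":-0.15,"z":-0.1,"spin":0,"fingers":0}
    - {"x":0.08,"y":-0.19,"z":-0.1,"spin":0,"fingers":0}

```text
time_s: 8.88
tcp_pos: [0.5911, -0.0345, 0.2747]
eef_rot: [-180.0, 0.0, -157.8]
contact_force: [0.8, -0.7, -0.1]
gripper_width: 0.044
gripper_force: 0.0
```

drive_tool:
  rows:
    - {"x":0.02,"y":-0.05,"z":0,"spin":0,"fingers":0}
    - {"x":0.04,"y":-0.1,"z":0,"spin":0,"fingers":0}
    - {"x":0.06,"y":-0.15,"z":0,"spin":0,"fingers":0}
    - {"x":0.06,"y":-0.15,"z":0,"spin":0,"fingers":0}

```text
time_s: 9.38
tcp_pos: [0.5918, -0.1975, 0.2742]
eef_rot: [-180.0, -0.0, -158.1]
contact_force: [-0.2, 1.1, 0.5]
gripper_width: 0.0438
gripper_force: 0.0
```

```bash
python3 - <<'E'
from h import *
c=cams.capture("top");p=c["pixels"];hsv=cv2.cvtColor(p,cv2.COLOR_RGB2HSV)
g=cv2.inRange(hsv,(0,0,105),(180,40,255));roi=np.zeros_like(g);roi[166:202,188:223]=255;g&=roi
n,l,st,ce=cv2.connectedComponentsWithStats(g);print(st[1:].tolist())
for k in range(1,n):
    if st[k,4]<40: continue
    ys,xs=np.nonzero(l==k);W=np.array([plane(c,u,v,.18)[:2] for u,v in zip(xs,ys)]).astype(np.float32)*1000
    print(cv2.minAreaRect(W),cv2.fitLine(W,2,0,.01,.01).ravel())
cv2.imwrite("pics/t2.png",cv2.resize(p[130:250,130:420],(725,300),interpolation=cv2.INTER_NEAREST)[...,::-1])
s=sensors.get_state();print(s["time_s"],s["tcp_pos"])
E
```

```text
[[199, 172, 14, 23, 158], [188, 201, 2, 1, 2]]
((593.0284423828125, 170.46278381347656), (46.65643310546875, 19.731172561645508), 25.946392059326172) [9.1638196e-01 4.0030503e-01 5.9263599e+02 1.7127654e+02]
9.425 [ 0.59192342 -0.19597185  0.274233  ]
```

View pics/t2.png

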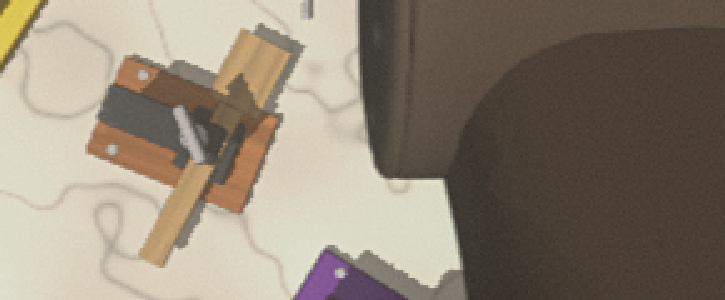

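The wing runs from (178,108) to (200,160), at about 23° in the world against the goal of 22°. The spatula still lies across the anvil, apparently unmoved. Handing in.

```bash
python3 -c "
from plant import r
print(r.close_job())"
```

```text
the job is handed in; nothing more can be done
None
```

I turned the spatula clamp's knob to about 1.38 rad, an eighth of a turn past touching, then let go and handed the job in. In the last picture the spatula looks unmoved; the empty clamp was never approached, and no verdict came back.

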